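Ready the slide-rinsing bath: snug its drain plug and put on its lid

TASK

Get the slide-rinsing bath ready: first turn its tapered drain plug clockwise by its bar until it bites and goes snug, some twenty to twenty-five degrees past the bite and not forced further, and let go of it. Then set the lid, without dropping it, on the bath so that it lies flat with its ledges inside the rim. Leave the slide box, the bottle and the book alone.

Things in the scene. Friction and masses are not known exactly. Their poses are not given: they have to be found in the camera images.
- bath: Open rectangular ivory bath on a teal foot, fixed to the bench. Origin: centre of its underside, on the bench, z up. Walls 150 mm (x) by 190 mm (y) outside, 5 mm thick, rim 105 mm above the bench; foot 170 by 210 mm, 14 mm high. A drain boss stands out from its -x side, on a base block 40 mm wide.
- boss_top (a point): Centre of the round top face (42 mm across) of the steel drain boss, 155 mm from the bath's centre to its -x side and 65 mm above the bench; axes as the bath's. The boss's own axis leans 35 degrees from vertical, away from the bath: outward it is (-0.574, 0, 0.819) in these axes. Around the plug nothing stands above the plane of this face.
- bath_rim (a point): Centre of the bath's mouth, level with the top of its rim, 105 mm above the bench; axes as the bath's. The opening is 140 mm (x) by 180 mm (y).
- plug_grip (a point): Grip point of the plug: on its axis, 31 mm out from the boss's top face. z: along the plug's axis, outwards; x: along the bar. The bar is 46 mm long (x), 11 mm thick (y) and 26 mm tall (from 16 mm below this point to 10 mm above it), on a neck 16 mm across over a flange 28 mm across, whose top is 24 mm below this point.
- plug: Brass tapered drain plug with the bar, already started in the boss (origin: on its axis at the boss's top face; axes as plug_grip). Tightens clockwise seen from outside; does not move along its axis. Turns freely (0.06 N m) for 0.8 to 1.6 rad, different every time, then bites: the torque jumps to 0.24 N m and grows 0.22 N m per rad. Snug 0.2 to 0.7 rad past the bite (0.28 to 0.39 N m). Stays as left.
- seal_ring (a joint): Black rubber ring, 35 mm across and 3 mm thick with a small nib at its edge, between the plug's flange and the boss. It stays still while the plug runs in and is dragged round with the plug once the taper bites: its value, in rad, is how far the plug has been tightened past the bite (0 at the start, and until it bites).
- lid: Loose ivory lid, about 0.2 kg, lying right way up beside the bath. Origin: centre of its underside, z up. Plate 158 mm (x) by 198 mm (y), 8 to 13 mm above the origin; four 8 mm deep ledges beneath, 130 by 170 mm outside. Black fin handle on top: 60 mm long (x), 12 mm thick (y), 13 to 55 mm above the origin. In place, its origin is 8 mm below the rim; either way round (half turn) is right.
- slide_box: Closed grey and white slide box, 87 by 102 mm, 32 mm high; origin centre of its underside. Not to be moved.
- oil_bottle: Small capped amber bottle, 44 mm across, 85 mm high; origin centre of its underside. Not to be moved.
- book: Closed dark red book lying flat, 170 by 240 mm, 22 mm thick; origin centre of its underside. Not to be moved.

How it is judged:
On the way:
1. the drain plug is snug, not overtightened, and let go, with the lid still off the bath (value of joint seal_ring between 0.2 and 0.7 rad and contact force between the fingers and bath below 0.1 N and horizontal distance between lid and bath_rim above 0.1 m), for 0.2 s.
At the end, for the whole second after the job is handed in: The plug is between 0.2 and 0.7 rad past the point where its taper bites; the lid lies on the bath at rest and released, its centre within 8 mm of the mouth's centre in x and y, seated to within 3 mm in height, squared to the bath within 0.12 rad (either way round) and level within 0.05 rad (value of joint seal_ring between 0.2 and 0.7 rad and x of lid in the frame of bath_rim between -0.008 and 0.008 m and y of lid in the frame of bath_rim between -0.008 and 0.008 m and z of lid in the frame of bath_rim between -0.011 and -0.005 m and angle between the x axis of lid and the x axis of bath_rim, either way round below 0.12 rad and angle between lid's own z axis and vertical below 0.05 rad and contact force between the fingers and lid below 0.1 N and contact force between the fingers and bath below 0.1 N and linear speed of lid below 0.02 m/s); the robot touches nothing.
It fails at once if the plug is overtightened (more than 0.7 rad past the bite) (value of joint seal_ring above 0.7 rad).
It fails at once if the lid is dropped (falls free faster than 0.5 m/s) (contact force between the fingers and lid below 0.1 N and linear speed of lid above 0.5 m/s).
It fails at once if the slide box, the bottle or the book is moved by more than 20 mm (distance of any of slide_box, oil_bottle, book from where it was at the start of the episode above 0.02 m).
It also fails if it takes over 72 s, if anything falls off the work surface, if the arm or the gripper's body presses on something with over 40 N, if the wrist force passes 120 N, or if a joint passes its speed limit or range.

ROBOT

A 6-joint arm with a two-finger parallel gripper is mounted at the origin on the work surface. World frame = base frame: x ahead of the robot, y to its left, z up, the work surface at z = 0. Lengths are in m, angles in rad, forces in N, time in s.
With the tool pointing down it reaches from about 0.3 to 0.875 m from the base axis. Payload 6.4 kg.
Tool frame: the origin (TCP) lies midway between the tips of the shut fingers; the grasp point (between the pads) lies 19 mm behind it; z points along the fingers, x is the direction in which the jaws open and shut, and the axes are right-handed (so a half turn about z gives the same grasp; the last joint's range is limited). The gripper opens to 88 mm and grips with 3 to 60 N. Pads are 18 mm wide; open, the fingers measure 123 mm over their backs; the gripper's body (75 mm by 187 mm) begins 45 mm behind the grasp point.
Start: joints at [0.96, 0.181, 1.607, -0, 1.354, -0.206], TCP at [0.226, 0.529, 0.239] pointing down, gripper open.
Joint ranges: [-2.99, 2.99], [-0.89, 2.07], [0.3, 2.58], [-1.14, 4.28], [0, 2.63], [-3.12, 3.12]. Speed limits (rad/s): [2.57, 2.57, 3.01, 3.14, 3.14, 3.14].

INTERFACE

Orientations are given as a rotation vector (axis times angle).
In Python, from plant import manip, optics, workorder gives the robot as it stands.
- The arm moves only by the tool move_arm, never from a script. Its argument "steps" is a list of rows, each an object with "xyz": the shift along the tool's x, y, z in m, a list of three; "roll": the turn about the tool's z in rad. A call has 1 to 5 rows; each row shifts and turns the commanded pose from where the row before left it, along the tool's axes as they then stand; what a row does not reach is not made up. A row lasts 1/12 s, in which the tool goes at most 41.7 mm and 7.16 degrees, less where a joint would pass 70% of its speed; a pose out of reach is approached as far as the arm can. A call with a gripper value outside its range is refused whole. "claw" is the opening, from -1 (shut) to 1 (fully open), set as the call begins (left out, the last holds). The fingers move at their own pace and stop on an object; "squeeze" is the grip in N (left out, the last holds). Time passes only in rows, so rows that do not move let the fingers close. It gives the time, the measured TCP pose, the force and the opening at its end, in the units of the state.
- manip.observe(): the state, without advancing time (a new reading comes with each control period).
- optics.grab_frame(name): name is "side" or "top" or "wrist"; returns (picture, depth): 420x560x3 uint8, blue, green, red; 420x560 float32, m along the optical axis (not along the pixel's ray), 0 where there is no reading.
- optics.get_calibration(name): a dict with "camera_matrix" (3x3 intrinsics, pixels), "R" (3x3) and "t" (3): a world point X has camera coordinates R X + t. Camera axes: x right, y down, z forward; pixel columns grow to the right and rows downward; lengths in m; the calibration is good to about 2 mm. The wrist camera is an equidistant fisheye: a pixel r from the principal point sees the ray r / f radians off the axis. A picture is of the moment at which its call begins: read the wrist's pose just before it. get_calibration takes no time and is no camera call; for the wrist camera it gives the pose at the moment of the call.
- workorder.close_job(): hands the job in, once; it reports no verdict.
The state is a dict: "t": time; "joint_positions": joint angles; "joint_velocities": joint speeds; "joint_efforts": joint torques, N m; "ee_pos": TCP position; "orientation": TCP orientation; "contact_force": force on the tool from outside, world axes, zero at the start; "ft_torque": the same for the moment, N m; "width": finger opening in m.
Only numpy, scipy, OpenCV 4.12 (cv2) and the standard library are available. Lean on these libraries where they do the work, as an engineer would, in place of code of your own. Each camera call takes 0.05 s, during which the arm holds its last target. There are 200 camera calls.

## Working session

There is one attempt and no reset: what is moved stays moved. The work goes in short steps, Python scripts to look and compute and a tool call to move; the robot and the scene stay as the last step left them, time stands still between calls to the robot, and variables do not carry over. Pictures are saved under pics/ and viewed, about 8 in all and at most 12, crops included, and the job is handed in when it is done.

Besides the shell and the picture viewer there is one more tool, called as name(argument=value, ...) on one line, values as JSON. move_arm: Moves the arm, as the interface text tells. Its arguments: {"type":"object","properties":{"steps":{"type":"array"},"claw":{"type":"number"},"squeeze":{"type":"number"}},"required":["steps"]}

```bash
mkdir -p pics; ls
python3 - <<'E'
from plant import manip,optics
import cv2,numpy as np
s=manip.observe();print(s)
for n in("top","side"):
    p,d=optics.grab_frame(n);cv2.imwrite(f"pics/{n}0.png",p);np.save(f"pics/{n}0.npy",d)
    c=optics.get_calibration(n);print(n,c)
E
```

```text
pics
{'t': 0.0, 'joint_positions': array([ 9.59699224e-01,  1.81512277e-01,  1.60800204e+00, -4.47612858e-05,
        1.35376520e+00, -2.06319454e-01]), 'joint_velocities': array([-0.001858  ,  0.0008296 , -0.00073116, -0.0003816 , -0.00157693,
       -0.00109551]), 'joint_efforts': array([-3.43927331e-05, -4.33865583e+01, -3.41852868e+01,  7.00694555e-02,
        3.87062738e-02, -1.47531864e-04]), 'ee_pos': array([0.22614137, 0.52809034, 0.23782918]), 'orientation': array([ 2.62207086e+00,  1.72921636e+00, -2.43816979e-03]), 'contact_force': array([-0.28900618, -0.03844033, -0.20423719]), 'ft_torque': array([-0.04335264, -0.00578257,  0.00470671]), 'width': 0.08790128606360098}
top {'camera_matrix': array([[523.55810788,   0.        , 273.79793816],
       [  0.        , 523.55810788, 201.10447851],
       [  0.        ,   0.        ,   1.        ]]), 'R': array([[-0.00848166, -0.99984334,  0.01553596],
       [-0.99681135,  0.00722115, -0.07946689],
       [ 0.07934225, -0.01616043, -0.99671643]]), 't': array([-0.08358499,  0.54978645,  1.56213484])}
side {'camera_matrix': array([[474.14593426,   0.        , 276.64328653],
       [  0.        , 474.14593426, 212.7353014 ],
       [  0.        ,   0.        ,   1.        ]]), 'R': array([[ 0.96761569, -0.25211265, -0.01261313],
       [-0.18860137, -0.6888392 , -0.69995005],
       [ 0.16777785,  0.6796615 , -0.71408041]]), 't': array([-0.55523145,  0.111563  ,  1.52468134])}
```

View pics/top0.png

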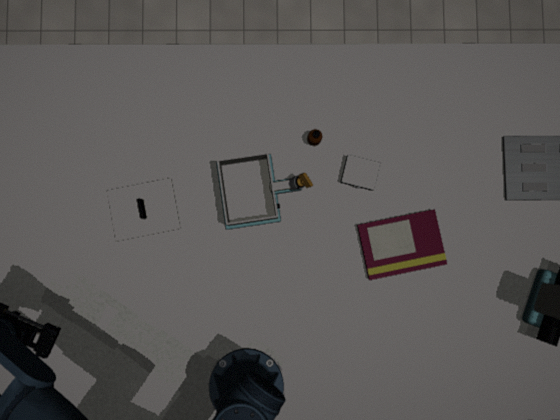

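View pics/side0.png

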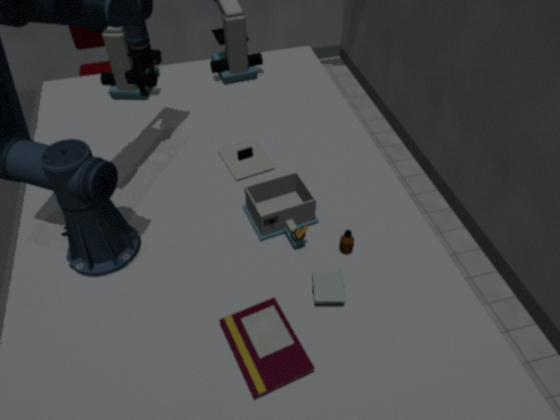

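The top view shows the lid at about (142,208), the bath at (247,190), the plug at (303,181), the bottle at (314,137), the box at (360,172) and the book at (402,243). The side view agrees.

```bash
cat > h.py <<'E'
import numpy as np,cv2
from plant import manip,optics
from scipy.spatial.transform import Rotation as Ro
def cloud(d,c):
    K,R,t=c["camera_matrix"],c["R"],c["t"]
    v,u=np.indices(d.shape)
    X=np.stack([(u-K[0,2])/K[0,0]*d,(v-K[1,2])/K[1,1]*d,d],-1)
    return (X-t)@R
def rect(P):
    r=cv2.minAreaRect((P[:,:2]*1000).astype(np.float32));return r
def pose():
    s=manip.observe();return s,np.array(s["ee_pos"]),Ro.from_rotvec(s["orientation"])
E
python3 - <<'E'
from h import *
for n in("top","side"):
    p=cv2.imread(f"pics/{n}0.png");d=np.load(f"pics/{n}0.npy");W=cloud(d,optics.get_calibration(n))
    ok=(d>0)&(W[...,0]>.25)&(W[...,0]<.95)&(abs(W[...,1])<.6)
    print(n,"bench z",np.median(W[ok][:,2]))
    def rep(name,m):
        k,l,st,ce=cv2.connectedComponentsWithStats((m&ok).astype(np.uint8))
        for i in range(1,k):
            if st[i,4]>12:
                Q=W[l==i];r=rect(Q);print(name,st[i,4],"px",ce[i].round(),"mean",Q.mean(0).round(4),"rect c",np.round(r[0],1),np.round(r[1],1),round(r[2],1),"zmed",np.median(Q[:,2]).round(4))
    z=W[...,2]
    rep("rim",(z>.095)&(z<.115))
    rep("lidplate",(z>.007)&(z<.02))
    h=cv2.cvtColor(p,cv2.COLOR_BGR2HSV)
    rep("brass",(h[...,0]>10)&(h[...,0]<28)&(h[...,1]>110)&(h[...,2]>50))
    rep("black",(p.max(2)<25)&(z>.03)&(z<.07))
    rep("teal",(h[...,0]>80)&(h[...,0]<100)&(h[...,1]>60)&(h[...,2]>40))
E
```

```text
top bench z 0.0015957002181080922
rim 461 px [246. 187.] mean [ 0.5828 -0.0079  0.1051] rect c [580.2  -9.2] [190.6 150.9] 8.5 zmed 0.1052
rim 56 px [306. 178.] mean [ 0.6079 -0.1801  0.1013] rect c [ 606.1 -183. ] [45.2 14. ] 42.0 zmed 0.1006
lidplate 56 px [271. 168.] mean [ 0.6526 -0.081   0.0145] rect c [654.5 -81.7] [81.   8.8] 7.2 zmed 0.0149
lidplate 1392 px [248. 190.] mean [ 0.5826 -0.0087  0.0171] rect c [583.1  -8.3] [177.9 140. ] 8.3 zmed 0.0174
lidplate 24 px [217. 173.] mean [0.6373 0.0833 0.0124] rect c [637.1  84.7] [62.5  6.5] 8.1 zmed 0.0126
lidplate 3035 px [143. 209.] mean [0.5276 0.3084 0.0137] rect c [527.6 310. ] [164.1 200.2] 10.5 zmed 0.0137
lidplate 13 px [277. 201.] mean [ 0.5514 -0.0981  0.0122] rect c [ 550.2 -100.9] [12.4 13.1] 89.2 zmed 0.0115
lidplate 20 px [223. 209.] mean [0.5275 0.0674 0.0136] rect c [528.6  67.7] [52.8  3.3] 8.0 zmed 0.0144
lidplate 204 px [254. 223.] mean [ 0.4838 -0.027   0.0143] rect c [489.  -24.6] [ 37.2 174.2] 13.2 zmed 0.0143
lidplate 14 px [425. 216.] mean [ 0.5005 -0.5472  0.0173] rect c [ 502.2 -547.5] [15.2 19.2] 0.0 zme
[... 2562 characters left out ...]
3984  0.0139] rect c [ 622.7 -398.6] [ 5.8 83.1] 75.7 zmed 0.0137
brass 74 px [300. 232.] mean [ 0.6026 -0.1797  0.0915] rect c [ 598.3 -179.3] [42.  31.1] 48.4 zmed 0.0945
brass 52 px [347. 240.] mean [ 0.7391 -0.2219  0.0606] rect c [ 738.7 -221.3] [20.3 33.8] 66.2 zmed 0.0601
brass 736 px [245. 354.] mean [ 0.3594 -0.4919  0.0231] rect c [ 358.2 -484.6] [ 24.1 235.4] 11.1 zmed 0.0232
black 73 px [245. 152.] mean [0.5292 0.3028 0.0439] rect c [528.4 303.8] [53.6 13.2] 8.8 zmed 0.0447
teal 322 px [272. 231.] mean [ 0.5333 -0.0866  0.0173] rect c [519.4 -75.8] [ 82.3 264.3] 35.9 zmed 0.0158
teal 70 px [308. 223.] mean [ 0.6603 -0.0799  0.0135] rect c [658.6 -80.4] [71.1 16. ] 9.4 zmed 0.0136
```

Run:
```python
from h import *
s,p,R=pose();c=optics.get_calibration("wrist");print(c["camera_matrix"])
cp=-c["R"].T@c["t"];print("cam in tool",R.inv().apply(cp-p).round(4));print("cam axes in tool\n",(R.inv().as_matrix()@c["R"].T).round(3))
print("tool axes world\n",R.as_matrix().round(3))
# bar direction in plug frame
ps=np.radians(98.3);xb=np.array([np.cos(ps),np.sin(ps),0]);a=-.574*xb+[0,0,.819];e1=np.cross(np.cross([0,0,1],a),[0,0,1]);e1=np.cross(a,[0,0,1.]);e1/=np.linalg.norm(e1);e2=np.cross(a,e1);print("a,e1,e2",a.round(3),e1.round(3),e2.round(3))
B=np.array([.581,-.0093,0]);bt=B-.155*xb+[0,0,.065];g=bt+.031*a;print("bosstop",bt.round(4),"grip",g.round(4))
for n in("top","side"):
    d=np.load(f"pics/{n}0.npy");W=cloud(d,optics.get_calibration(n));Q=W[(d>0)&(np.linalg.norm(W-g,axis=2)<.035)]-bt
    q=np.c_[Q@e1,Q@e2,Q@a]*1000
    t=q[(q[:,2]>35)];r=cv2.minAreaRect(t[:,:2].astype(np.float32));print(n,len(t),r,"z",np.percentile(q[:,2],[50,90,98]).round(1))
```

```text
[[325.1922621    0.         283.56275177]
 [  0.         325.1922621  211.49599692]
 [  0.           0.           1.        ]]
cam in tool [ 0.0004 -0.0688 -0.1458]
cam axes in tool
 [[ 1.    -0.001 -0.   ]
 [ 0.001  0.962  0.273]
 [ 0.    -0.273  0.962]]
tool axes world
 [[ 0.394  0.919 -0.001]
 [ 0.919 -0.394 -0.001]
 [-0.002 -0.    -1.   ]]
a,e1,e2 [ 0.083 -0.568  0.819] [-0.99  -0.144  0.   ] [ 0.118 -0.81  -0.574]
bosstop [ 0.6034 -0.1627  0.065 ] grip [ 0.6059 -0.1803  0.0904]
top 62 ((1.1994562149047852, -2.3629417419433594), (45.46931838989258, 13.308963775634766), 33.04195785522461) z [25.5 41.8 44.1]
side 55 ((0.2813758850097656, -0.9768161773681641), (46.17546844482422, 10.488655090332031), 32.460121154785156) z [25.5 42.6 46.1]
```

move_arm(steps=[{"xyz": [-0.025,0.0314,0],"roll": 0},{"xyz": [-0.025,0.0314,0],"roll": 0},{"xyz": [-0.025,0.0314,0],"roll": 0},{"xyz": [-0.025,0.0314,0],"roll": 0},{"xyz": [-0.025,0.0314,0],"roll": 0}])

```text
t: 0.52
ee_pos: [0.3216, 0.3501, 0.2383]
orientation: [2.622, 1.731, -0.001]
contact_force: [1.3, -0.0, 0.5]
width: 0.088
```

move_arm(steps=[{"xyz": [-0.025,0.0314,0],"roll": 0},{"xyz": [-0.025,0.0314,0],"roll": 0},{"xyz": [-0.025,0.0314,0],"roll": 0},{"xyz": [-0.025,0.0314,0],"roll": 0},{"xyz": [-0.025,0.0314,0],"roll": 0}])

```text
t: 0.93
ee_pos: [0.4169, 0.1732, 0.2386]
orientation: [-2.623, -1.73, -0.0]
contact_force: [1.3, -0.3, -0.0]
width: 0.088
```

move_arm(steps=[{"xyz": [-0.025,0.0314,0],"roll": 0},{"xyz": [-0.025,0.0314,0],"roll": 0},{"xyz": [-0.025,0.0314,0],"roll": 0},{"xyz": [-0.025,0.0314,0],"roll": 0},{"xyz": [-0.025,0.0314,0],"roll": 0}])

```text
t: 1.35
ee_pos: [0.512, -0.0036, 0.2384]
orientation: [-2.623, -1.729, 0.0]
contact_force: [0.6, 0.3, 0.5]
width: 0.0879
```

move_arm(steps=[{"xyz": [-0.025,0.0314,0],"roll": 0},{"xyz": [-0.025,0.0314,0],"roll": 0},{"xyz": [-0.025,0.0314,0],"roll": 0},{"xyz": [-0.025,0.0314,0],"roll": 0},{"xyz": [-0.025,0.0314,0],"roll": 0}])

```text
t: 1.77
ee_pos: [0.6071, -0.1802, 0.2381]
orientation: [-2.622, -1.729, 0.001]
contact_force: [0.7, 1.1, 0.3]
width: 0.0879
```

move_arm(steps=[{"xyz": [0,0,0],"roll": -0.12},{"xyz": [0,0,0],"roll": -0.12},{"xyz": [0,0,0],"roll": -0.12},{"xyz": [0,0,0],"roll": -0.12},{"xyz": [0,0,0],"roll": -0.12}])

```text
t: 2.18
ee_pos: [0.6065, -0.1784, 0.2379]
orientation: [-1.987, -2.432, 0.0]
contact_force: [-0.2, 0.3, -0.5]
width: 0.0883
```

move_arm(steps=[{"xyz": [0,0,0.01],"roll": -0.11},{"xyz": [0,0,0.01],"roll": -0.11},{"xyz": [0,0,0.01],"roll": -0.11},{"xyz": [0,0,0.01],"roll": -0.11},{"xyz": [0,0,0.01],"roll": 0}])

```text
t: 2.6
ee_pos: [0.6065, -0.1782, 0.1877]
orientation: [-1.411, -2.806, 0.0]
contact_force: [0.9, -0.5, -0.3]
width: 0.0881
```

Run:
```python
from h import *
s,p,R=pose();c=optics.get_calibration("wrist");im,d=optics.grab_frame("wrist")
np.savez("pics/w1.npz",im=im,d=d,**c)
print(s["t"],p,R.as_matrix().round(3),s["contact_force"],s["ft_torque"],s["joint_positions"].round(2))
def proj(X):
    v=c["R"]@X+c["t"];th=np.arctan2(np.hypot(v[0],v[1]),v[2]);K=c["camera_matrix"];r=K[0,0]*th/np.hypot(v[0],v[1]);return K[0,2]+r*v[0],K[1,2]+r*v[1]
bt=np.array([.6034,-.1627,.065]);u,v=proj(bt);print(u,v)
u,v=int(u),int(v);cv2.imwrite("pics/w1.png",cv2.resize(im[v-75:v+75,u-100:u+100],None,fx=4,fy=4,interpolation=cv2.INTER_CUBIC))
```

```text
2.6 [ 0.60648241 -0.17823138  0.18766856] [[-0.596  0.803 -0.001]
 [ 0.803  0.596  0.   ]
 [ 0.001 -0.    -1.   ]] [ 0.89763883 -0.48987121 -0.33512353] [ 0.03328482  0.03020514 -0.02152371] [-0.47  0.35  1.5  -0.    1.29 -2.68]
301.2720437111605 211.2368022221318
```

View pics/w1.png

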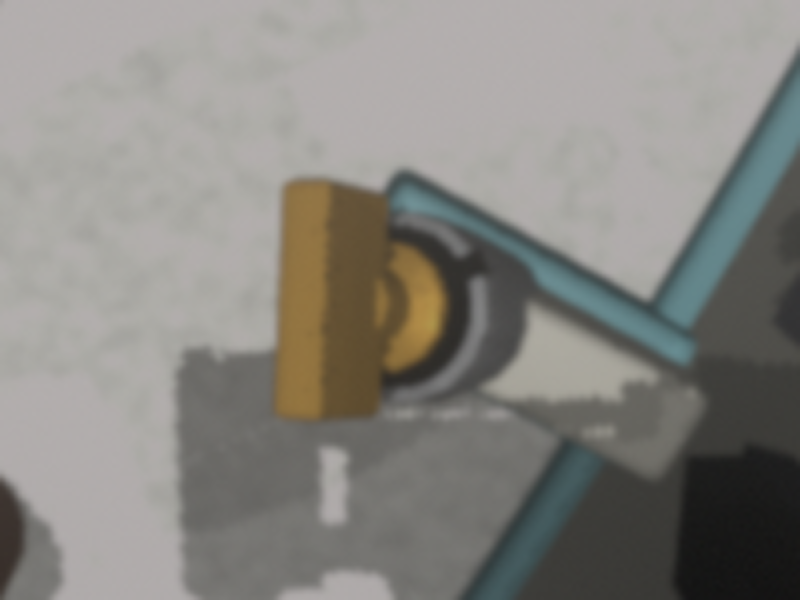

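The crop shows the bar's top face at x 280–330, y 180–415, the ring around the flange, and the nib at (475,262). Next I cast these pixels onto the plug's planes.

```bash
cat >> h.py <<'E'
ps=np.radians(98.3);xb=np.array([np.cos(ps),np.sin(ps),0]);a=-.574*xb+[0,0,.819];e1=np.cross(a,[0,0,1.]);e1/=np.linalg.norm(e1);e2=np.cross(a,e1)
bt=np.array([.581,-.0093,.065])-.155*xb
def rays(uv,c):
    K=c["camera_matrix"];q=(np.asarray(uv,float)-[K[0,2],K[1,2]])/K[0,0];th=np.linalg.norm(q,axis=-1,keepdims=True)
    v=np.concatenate([np.sin(th)*q/np.maximum(th,1e-9),np.cos(th)],-1);return v@c["R"],-c["R"].T@c["t"]
def onplane(uv,c,n,p0):
    r,o=rays(uv,c);return o+r*(((p0-o)@n)/(r@n))[...,None]
def plug2d(uv,c,h):   # mm coords (e1,e2) on plane h mm above boss face
    Q=onplane(uv,c,a,bt+a*h/1000)-bt;return np.c_[Q@e1,Q@e2]*1000
def px(mask):
    v,u=np.nonzero(mask);return np.c_[u,v].astype(float)
def proj(X,c):
    v=c["R"]@X+c["t"];h=np.hypot(v[0],v[1]);K=c["camera_matrix"];r=K[0,0]*np.arctan2(h,v[2])/h;return np.array([K[0,2]+r*v[0],K[1,2]+r*v[1]])
E
python3 - <<'E'
from h import *
c=dict(np.load("pics/w1.npz"));im=c["im"]
u0,v0=proj(np.array([.6034,-.1627,.065]),c).astype(int)
crop=lambda x,y:(u0-100+(x+.5)/4-.5,v0-75+(y+.5)/4-.5)
def A(pts,h):
    q=plug2d(np.array([crop(*p) for p in pts]),c,h);return q.round(1)
q=A([(475,262)],3);print("nib",q,np.degrees(np.arctan2(q[:,1],q[:,0])))
print("bar top corners",A([(288,183),(330,181),(322,418),(276,415)],41))
print("ring outer pts",A([(466,300),(450,355),(405,395),(408,222)],1.5))
print("boss edge pts",A([(488,300),(485,340),(400,398)],0))
E
```

```text
nib [[ 16.6 -11.1]] [-33.76964495]
bar top corners [[ 15.9  14.4]
 [ 20.7   6.5]
 [-17.  -16.2]
 [-22.3  -7.6]]
ring outer pts [[  8.6 -13. ]
 [ -3.  -16.2]
 [-15.9 -12. ]
 [ 15.5   7.6]]
boss edge pts [[ 11.  -16.7]
 [  3.7 -20.6]
 [-17.5 -10.7]]
```

move_arm(steps=[{"xyz": [-0.0021,-0.0009,0.02],"roll": 0.036},{"xyz": [0,0,0.02],"roll": 0},{"xyz": [0,0,0.02],"roll": 0},{"xyz": [0,0,0.02],"roll": 0},{"xyz": [0,0,0.02],"roll": 0}])

```text
t: 3.07
ee_pos: [0.6072, -0.1806, 0.0878]
orientation: [-1.472, -2.775, -0.0]
contact_force: [0.3, 0.4, -0.5]
width: 0.0883
```

move_arm(steps=[{"xyz": [0,0,0],"roll": 0},{"xyz": [0,0,0],"roll": 0},{"xyz": [0,0,0],"roll": 0}], claw=-0.5, squeeze=35)

```text
t: 3.32
ee_pos: [0.6079, -0.1809, 0.0898]
orientation: [1.468, 2.776, -0.0]
contact_force: [0.9, 0.1, -0.4]
width: 0.0702
```

```bash
cat > st.py <<'E'
from h import *
s,p,R=pose();M=R.as_matrix();f=s["contact_force"];m=s["ft_torque"]
print("t",round(s["t"],2),"p",(p*1000).round(1),"yaw_y",np.degrees(np.arctan2(M[1,1],M[0,1])).round(2),"w",round(s["width"]*1000,1),"F",f.round(1),"Ftool",(M.T@f).round(1),"M",m.round(3),"M.a",(m@a).round(3),"j6",s["joint_positions"][5].round(2))
E
python3 st.py
```

```text
t 3.32 p [ 607.9 -180.9   89.8] yaw_y 34.25 w 70.2 F [ 0.9  0.1 -0.4] Ftool [-0.4  0.8  0.4] M [0.038 0.04  0.022] M.a -0.002 j6 -2.64
```

move_arm(steps=[{"xyz": [0,0,0],"roll": 0},{"xyz": [0,0,0],"roll": 0},{"xyz": [0,0,0],"roll": 0},{"xyz": [0,0,0],"roll": 0},{"xyz": [0,0,0],"roll": 0}], claw=-0.4)

```text
t: 3.73
ee_pos: [0.6075, -0.1807, 0.0892]
orientation: [1.467, 2.777, -0.0]
contact_force: [0.3, 0.3, 0.5]
width: 0.0368
```

move_arm(steps=[{"xyz": [0,0,0],"roll": 0},{"xyz": [0,0,0],"roll": 0},{"xyz": [0,0,0],"roll": 0},{"xyz": [0,0,0],"roll": 0},{"xyz": [0,0,0],"roll": 0}], claw=-1)

```text
t: 4.15
ee_pos: [0.6071, -0.1805, 0.0888]
orientation: [-1.466, -2.778, 0.0]
contact_force: [-1.0, 0.6, 2.0]
width: 0.0149
```

```bash
python3 st.py
```

```text
t 4.15 p [ 607.1 -180.5   88.8] yaw_y 34.34 w 14.9 F [-1.   0.6  2. ] Ftool [ 1.  -0.5 -2. ] M [0.354 0.374 0.174] M.a -0.041 j6 -2.65
```

move_arm(steps=[{"xyz": [0,0,0],"roll": 0.06},{"xyz": [0,0,0],"roll": 0.06},{"xyz": [0,0,0],"roll": 0.06},{"xyz": [0,0,0],"roll": 0.06},{"xyz": [0,0,0],"roll": 0.06}])

```text
t: 4.57
ee_pos: [0.6068, -0.1807, 0.0888]
orientation: [-1.868, -2.525, 0.001]
contact_force: [-2.7, -0.1, 3.4]
width: 0.0151
```

```bash
python3 st.py
```

```text
t 4.57 p [ 606.8 -180.7   88.8] yaw_y 17.0 w 15.1 F [-2.7 -0.1  3.4] Ftool [ 0.7 -2.7 -3.4] M [0.322 0.79  0.342] M.a -0.142 j6 -2.34
```

Add to st.py:
```python
print("T", {L:((m+np.cross([0,0,L],f))@a).round(3) for L in (0,.08,.13,.18)})
```

```text
(no output)
```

move_arm(steps=[{"xyz": [0,0,0],"roll": 0.06},{"xyz": [0,0,0],"roll": 0.06},{"xyz": [0,0,0],"roll": 0.06},{"xyz": [0,0,0],"roll": 0.06}])

```text
t: 4.9
ee_pos: [0.6072, -0.181, 0.0893]
orientation: [2.158, 2.283, -0.001]
contact_force: [-2.4, -0.7, 6.3]
width: 0.0151
```

```bash
python3 st.py
```

```text
t 4.9 p [ 607.2 -181.    89.3] yaw_y 3.24 w 15.1 F [-2.4 -0.7  6.3] Ftool [-0.6 -2.5 -6.3] M [0.155 0.638 0.243] M.a -0.151 j6 -2.1
T {0: np.float64(-0.151), 0.08: np.float64(-0.035), 0.13: np.float64(0.037), 0.18: np.float64(0.109)}
```

move_arm(steps=[{"xyz": [0,0,0],"roll": 0.05},{"xyz": [0,0,0],"roll": 0.05}])

```text
t: 5.07
ee_pos: [0.6075, -0.1812, 0.0895]
orientation: [2.268, 2.172, -0.001]
contact_force: [-2.7, -1.4, 5.4]
width: 0.0149
```

```bash
python3 st.py
```

```text
t 5.07 p [ 607.5 -181.2   89.5] yaw_y -2.47 w 14.9 F [-2.7 -1.4  5.4] Ftool [-1.5 -2.6 -5.4] M [0.145 0.647 0.17 ] M.a -0.216 j6 -2.0
T {0: np.float64(-0.216), 0.08: np.float64(-0.085), 0.13: np.float64(-0.002), 0.18: np.float64(0.08)}
```

move_arm(steps=[{"xyz": [0,0,0],"roll": 0.05},{"xyz": [0,0,0],"roll": 0.05}])

```text
t: 5.23
ee_pos: [0.6077, -0.1815, 0.0898]
orientation: [2.373, 2.056, -0.0]
contact_force: [-1.6, -1.8, 5.2]
width: 0.0143
```

```bash
python3 st.py
```

```text
t 5.23 p [ 607.7 -181.5   89.8] yaw_y -8.2 w 14.3 F [-1.6 -1.8  5.2] Ftool [-2.  -1.4 -5.2] M [0.002 0.48  0.148] M.a -0.152 j6 -1.9
T {0: np.float64(-0.152), 0.08: np.float64(-0.065), 0.13: np.float64(-0.012), 0.18: np.float64(0.042)}
```

move_arm(steps=[{"xyz": [0,0,0],"roll": 0.05},{"xyz": [0,0,0],"roll": 0.05}])

```text
t: 5.4
ee_pos: [0.608, -0.1818, 0.09]
orientation: [2.472, 1.934, -0.0]
contact_force: [-1.5, -3.2, 6.0]
width: 0.0143
```

```bash
python3 st.py
python3 - <<'E'
from h import *
c=optics.get_calibration("wrist");im,d=optics.grab_frame("wrist");u,v=proj(bt,c).astype(int);print(u,v)
cv2.imwrite("pics/w2.png",cv2.resize(im[v-75:v+75,u-100:u+100],None,fx=4,fy=4,interpolation=cv2.INTER_CUBIC))
E
```

```text
t 5.4 p [ 608.  -181.8   90. ] yaw_y -13.94 w 14.3 F [-1.5 -3.2  6. ] Ftool [-3.4 -0.7 -6. ] M [-0.199  0.376  0.241] M.a -0.033 j6 -1.8
T {0: np.float64(-0.033), 0.08: np.float64(0.058), 0.13: np.float64(0.115), 0.18: np.float64(0.171)}
314 230
```

View pics/w2.png

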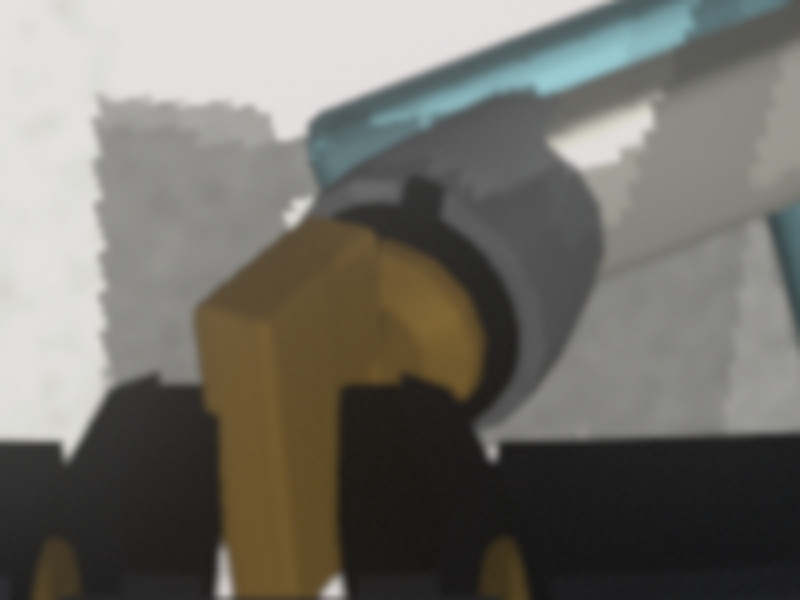

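The nib is visible at (422,195) with the bar still gripped, so I can read its angle at each stop. The bar and both fingertips are in view too.

```bash
cat > nib.py <<'E'
# usage: nib.py X Y name -> angle of the nib at crop pixel from saved crop
from h import *
import sys,pickle
if len(sys.argv)==2:
    c=optics.get_calibration("wrist");im,d=optics.grab_frame("wrist");u,v=proj(bt,c).astype(int)
    W=plug2d(np.array([[u,v]]),c,3)
    pickle.dump((c,im,u,v),open(f"pics/{sys.argv[1]}.pkl","wb"))
    # rectified ring: polar profile of brightness on plane 3 mm, radius 18.5-19.5 (nib dark outside ring)
    ang=np.arange(-180,180,2.);prof=[]
    for r in (18.8,19.6,20.4):
        A=np.radians(ang);X=bt+a*.0015+(-.0008)*e1+(-.0008)*e2+r/1000*(np.cos(A)[:,None]*e1+np.sin(A)[:,None]*e2)
        uv=np.array([proj(x,c) for x in X]).astype(np.float32)
        prof.append(cv2.remap(cv2.cvtColor(im,cv2.COLOR_BGR2GRAY),uv[:,0],uv[:,1],cv2.INTER_LINEAR)[:,0])
    pr=np.mean(prof,0);k=(ang>-100)&(ang<10);print(dict(zip(ang[k].astype(int).tolist(),pr[k].astype(int).tolist())))
    cv2.imwrite(f"pics/{sys.argv[1]}.png",cv2.resize(im[v-75:v+75,u-100:u+100],None,fx=4,fy=4,interpolation=cv2.INTER_CUBIC))
E
python3 nib.py n1
python3 - <<'E'
import pickle
from h import *
c,im,u,v=pickle.load(open("pics/n1.pkl","rb"))
q=plug2d(np.array([[u-100+(422.5)/4-.5,v-75+195.5/4-.5]]),c,1.5)+.8;print(q,np.degrees(np.arctan2(q[:,1],q[:,0])))
c=dict(np.load("pics/w1.npz"));u,v=301,211
q=plug2d(np.array([[u-100+(475.5)/4-.5,v-75+262.5/4-.5]]),c,1.5)+.8;print(q,np.degrees(np.arctan2(q[:,1],q[:,0])))
E
```

```text
{-98: 87, -96: 87, -94: 87, -92: 87, -90: 87, -88: 87, -86: 87, -84: 88, -82: 88, -80: 88, -78: 88, -76: 89, -74: 90, -72: 90, -70: 91, -68: 92, -66: 92, -64: 91, -62: 91, -60: 91, -58: 91, -56: 91, -54: 91, -52: 91, -50: 91, -48: 90, -46: 91, -44: 91, -42: 91, -40: 83, -38: 64, -36: 51, -34: 50, -32: 49, -30: 50, -28: 50, -26: 51, -24: 55, -22: 69, -20: 86, -18: 94, -16: 98, -14: 99, -12: 99, -10: 99, -8: 99, -6: 99, -4: 99, -2: 99, 0: 99, 2: 96, 4: 93, 6: 90, 8: 88}
[[16.6011329  -9.81663418]] [-30.59680762]
[[17.158971   -9.64227205]] [-29.33327227]
```

```bash
sed -i 's/^    pr=np.mean(prof,0).*/    pr=np.mean(prof,0);k=(ang>-110)\&(ang<0);w=np.clip(75-pr[k],0,None);print("NIB",(w@ang[k]\/w.sum()).round(2),"dark",ang[k][w>0].min(),ang[k][w>0].max())/' nib.py; echo 'M_=np.degrees(np.arctan2(M[1,1],M[0,1]))-8.3;th=np.degrees(np.arctan2(np.sin(np.radians(M_))/.819,np.cos(np.radians(M_))));print("theta",th.round(1),"turned rad",np.radians(31-th).round(3))' >> st.py; python3 nib.py n1b;python3 st.py
```

```text
NIB -30.48 dark -38.0 -22.0
t 5.55 p [ 608.  -181.9   90. ] yaw_y -13.83 w 14.2 F [-1.9 -2.9  5.4] Ftool [-3.3 -1.1 -5.4] M [-0.125  0.393  0.12 ] M.a -0.136 j6 -1.81
T {0: np.float64(-0.136), 0.08: np.float64(-0.03), 0.13: np.float64(0.035), 0.18: np.float64(0.101)}
theta -26.4 turned rad 1.002
```

move_arm(steps=[{"xyz": [0,0,0],"roll": 0.05},{"xyz": [0,0,0],"roll": 0.05},{"xyz": [0,0,0],"roll": 0.05}])

```text
t: 5.8
ee_pos: [0.6083, -0.1824, 0.0903]
orientation: [2.609, 1.742, 0.001]
contact_force: [-1.0, -4.4, 7.4]
width: 0.0136
```

```bash
python3 nib.py n2;python3 st.py
```

```text
NIB -30.52 dark -38.0 -22.0
t 5.85 p [ 608.3 -182.4   90.4] yaw_y -22.73 w 13.3 F [-1.8 -4.5  6.4] Ftool [-4.8  0.1 -6.4] M [-0.332  0.294  0.099] M.a -0.113 j6 -1.65
T {0: np.float64(-0.113), 0.08: np.float64(-0.004), 0.13: np.float64(0.064), 0.18: np.float64(0.133)}
theta -36.3 turned rad 1.174
```

move_arm(steps=[{"xyz": [0.0005,0,0.001],"roll": 0.05},{"xyz": [0,0,0],"roll": 0.05},{"xyz": [0,0,0],"roll": 0.05}])

```text
t: 6.1
ee_pos: [0.6087, -0.1831, 0.0904]
orientation: [2.731, 1.541, 0.0]
contact_force: [-4.1, -7.0, 11.2]
width: 0.0132
```

```bash
python3 nib.py n3;python3 st.py
```

```text
NIB -34.42 dark -42.0 -26.0
t 6.15 p [ 608.8 -183.2   90.4] yaw_y -31.31 w 12.9 F [-3.3 -6.1 11.1] Ftool [ -7.    0.4 -11.1] M [-0.791  0.696  0.206] M.a -0.292 j6 -1.5
T {0: np.float64(-0.292), 0.08: np.float64(-0.102), 0.13: np.float64(0.017), 0.18: np.float64(0.136)}
theta -45.3 turned rad 1.332
```

move_arm(steps=[{"xyz": [0,0,0],"roll": 0.05},{"xyz": [0,0,0],"roll": 0.05},{"xyz": [0,0,0],"roll": 0.05}])

```text
t: 6.4
ee_pos: [0.6088, -0.1838, 0.0907]
orientation: [2.837, 1.332, 0.001]
contact_force: [-4.5, -9.7, 12.3]
width: 0.0129
```

```bash
python3 nib.py n4;python3 st.py
```

```text
NIB -41.84 dark -50.0 -34.0
t 6.45 p [ 608.8 -183.9   90.7] yaw_y -39.9 w 12.8 F [-5.3 -8.8 11.3] Ftool [-10.2   1.6 -11.3] M [-1.145  0.829  0.322] M.a -0.302 j6 -1.35
T {0: np.float64(-0.302), 0.08: np.float64(-0.001), 0.13: np.float64(0.187), 0.18: np.float64(0.375)}
theta -53.8 turned rad 1.48
```

move_arm(steps=[{"xyz": [-0.001,0,0],"roll": 0.05},{"xyz": [0,0,0],"roll": 0.05},{"xyz": [0,0,0],"roll": 0.05},{"xyz": [0,0,0],"roll": 0.05}])

```text
t: 6.78
ee_pos: [0.6085, -0.1848, 0.0911]
orientation: [2.955, 1.042, 0.003]
contact_force: [-4.4, -8.2, 13.0]
width: 0.0125
```

```bash
python3 nib.py n5;python3 st.py
```

```text
NIB -52.15 dark -60.0 -44.0
t 6.83 p [ 608.5 -184.8   91. ] yaw_y -51.35 w 12.3 F [-4.4 -8.9 12.6] Ftool [ -9.1   4.3 -12.6] M [-1.222  0.795  0.405] M.a -0.221 j6 -1.15
T {0: np.float64(-0.221), 0.08: np.float64(0.04), 0.13: np.float64(0.203), 0.18: np.float64(0.366)}
theta -64.4 turned rad 1.665
```

move_arm(steps=[{"xyz": [0,0,0],"roll": 0},{"xyz": [0,0,0],"roll": 0},{"xyz": [0,0,0],"roll": 0},{"xyz": [0,0,0],"roll": 0},{"xyz": [0,0,0],"roll": 0}], claw=0)

```text
t: 7.25
ee_pos: [0.6065, -0.1804, 0.0871]
orientation: [-2.961, -1.048, 0.001]
contact_force: [0.2, 0.4, 0.2]
width: 0.0426
```

move_arm(steps=[{"xyz": [0,0,-0.03],"roll": 0},{"xyz": [0,0,-0.03],"roll": 0},{"xyz": [0,0,-0.035],"roll": 0},{"xyz": [0,0,-0.035],"roll": 0},{"xyz": [0,0,0],"roll": 0}])

```text
t: 7.67
ee_pos: [0.6104, -0.1822, 0.2261]
orientation: [2.953, 1.046, 0.013]
contact_force: [0.2, 0.3, 1.1]
width: 0.0441
```

```bash
python3 nib.py n6;python3 st.py
```

```text
NIB -52.47 dark -60.0 -44.0
t 7.72 p [ 609.3 -181.7  222.6] yaw_y -51.01 w 44.3 F [-0.1 -0.2 -0.8] Ftool [-0.2  0.1  0.8] M [-0.043  0.036  0.025] M.a -0.004 j6 -1.16
T {0: np.float64(-0.004), 0.08: np.float64(0.003), 0.13: np.float64(0.007), 0.18: np.float64(0.011)}
theta -64.1 turned rad 1.659
```

View pics/n6.png

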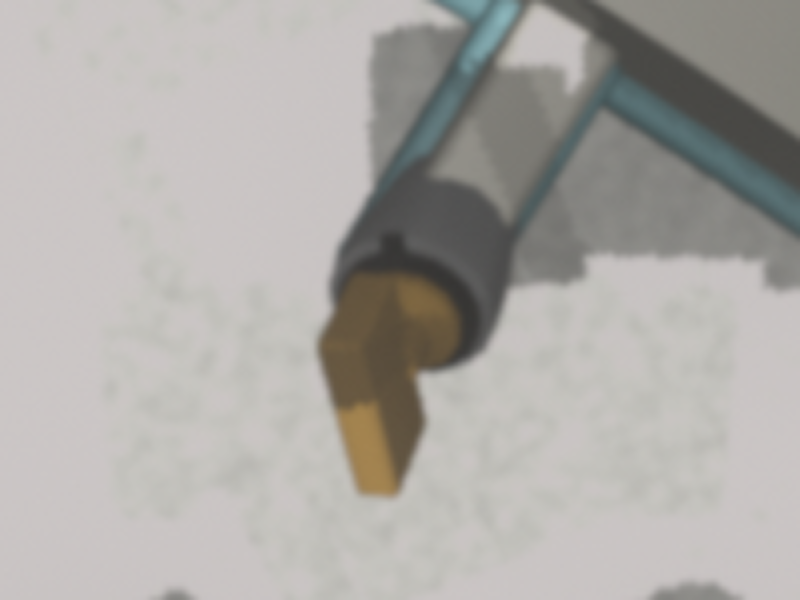

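The nib, at (392,243), has moved 22° (0.38 rad) since the bite, and the plug is released. Next is the lid.

move_arm(steps=[{"xyz": [0.0204,-0.0358,0],"roll": 0},{"xyz": [0.0204,-0.0358,0],"roll": 0},{"xyz": [0.0204,-0.0358,0],"roll": 0},{"xyz": [0.0204,-0.0358,0],"roll": 0},{"xyz": [0.0204,-0.0358,0],"roll": 0}])

```text
t: 8.13
ee_pos: [0.5721, 0.0244, 0.2159]
orientation: [-2.961, -1.047, 0.004]
contact_force: [0.1, 0.6, -0.5]
width: 0.0444
```

move_arm(steps=[{"xyz": [0.0204,-0.0358,0],"roll": 0},{"xyz": [0.0204,-0.0358,0],"roll": 0},{"xyz": [0.0204,-0.0358,0],"roll": 0},{"xyz": [0.0204,-0.0358,0],"roll": 0},{"xyz": [0.0204,-0.0358,0],"roll": 0}])

```text
t: 8.55
ee_pos: [0.5387, 0.2277, 0.2161]
orientation: [-2.961, -1.048, 0.004]
contact_force: [0.8, 0.3, 0.0]
width: 0.0442
```

move_arm(steps=[{"xyz": [0.0204,-0.0358,0],"roll": 0},{"xyz": [0.0204,-0.0358,0],"roll": 0},{"xyz": [0,0,0],"roll": -0.12},{"xyz": [0,0,0],"roll": -0.12},{"xyz": [0,0,0],"roll": -0.12}])

```text
t: 8.97
ee_pos: [0.5255, 0.3082, 0.2156]
orientation: [-2.719, -1.572, 0.005]
contact_force: [-0.6, 0.3, -1.2]
width: 0.044
```

move_arm(steps=[{"xyz": [0,0,0],"roll": -0.12},{"xyz": [0,0,0],"roll": -0.12},{"xyz": [0,0,0],"roll": -0.12},{"xyz": [0,0,0],"roll": -0.12},{"xyz": [0,0,0],"roll": -0.12}])

```text
t: 9.38
ee_pos: [0.526, 0.307, 0.2157]
orientation: [-2.135, -2.303, 0.004]
contact_force: [-0.5, 0.2, 0.5]
width: 0.0441
```

move_arm(steps=[{"xyz": [0,0,0.01],"roll": -0.11},{"xyz": [0,0,0],"roll": 0},{"xyz": [0,0,0],"roll": 0}])

```text
t: 9.63
ee_pos: [0.5259, 0.3068, 0.2058]
orientation: [-2.016, -2.407, 0.005]
contact_force: [-0.7, 0.1, 1.0]
width: 0.0442
```

```bash
cat > lidm.py <<'E'
from h import *
s,p,R=pose();c=optics.get_calibration("wrist");im,d=optics.grab_frame("wrist");np.savez("pics/lid.npz",im=im,d=d,**c)
cv2.imwrite("pics/lid.png",im)
u,v=proj(np.array([.529,.306,.055]),c);print("proj",u,v,p.round(4))
m=(im.max(2)<60).astype(np.uint8);k,l,st,ce=cv2.connectedComponentsWithStats(m)
for i in range(1,k):
    if st[i,4]>200:print(i,st[i],ce[i].round(1))
M=R.as_matrix();print("yaw_y",np.degrees(np.arctan2(M[1,1],M[0,1])))
E
python3 lidm.py
```

```text
proj 282.6442717822306 199.36950066450478 [0.5259 0.3068 0.2058]
5 [281 193  10  38 280] [285.7 215.1]
10 [    0   249   560   171 73428] [277.6 344.9]
yaw_y 10.087407667086614
```

View pics/lid.png

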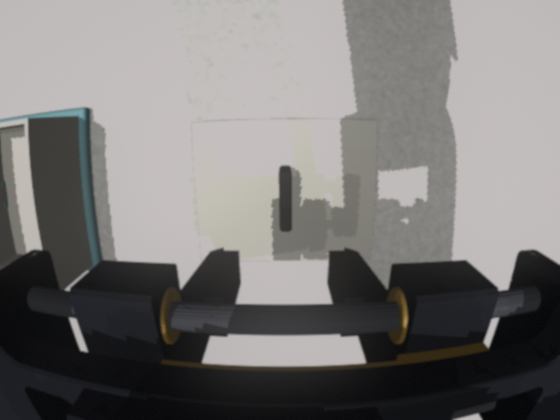

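```bash
cat >> h.py <<'E'
def wcloud(d,c):
    v,u=np.indices(d.shape);uv=np.stack([u,v],-1).astype(float)
    r,o=rays(uv,c);zc=r@c["R"][2];return o+r*(d/zc)[...,None]
E
python3 - <<'E'
from h import *
c=dict(np.load("pics/lid.npz"));d=c["d"];W=wcloud(d,c);ok=d>0
near=np.hypot(W[...,0]-.528,W[...,1]-.307)
print("bench",np.median(W[ok&(near>.15)&(near<.2)][:,2]))
m=ok&(W[...,2]>.046)&(W[...,2]<.065)&(near<.06);Q=W[m];print(len(Q),rect(Q),np.median(Q[:,2]),Q.mean(0))
v,u=np.nonzero(m);print(u.min(),u.max(),v.min(),v.max())
m=ok&(W[...,2]>.007)&(W[...,2]<.022)&(near<.15);Q=W[m];print(rect(Q),np.median(Q[:,2]))
# colour: fin top edges on z=.055
g=c["im"].max(2);print(onplane(np.array([[281,166.],[291,166],[280,231],[292,231]]),c,np.array([0,0,1.]),np.array([0,0,.055])).round(4))
# bath rim
m=ok&(W[...,2]>.097)&(W[...,2]<.113)&(W[...,1]<.15);Q=W[m];print(len(Q),Q.min(0),Q.max(0))
E
```

```text
bench -0.00019205504362210246
788 ((530.7371826171875, 308.53814697265625), (60.06150436401367, 11.582897186279297), 10.253793716430664) 0.05442716495656999 [0.52932406 0.30838513 0.05418534]
279 291 169 231
((531.1122436523438, 308.83197021484375), (158.57533264160156, 198.8541717529297), 10.692398071289062) 0.012822047708994255
[[0.4982 0.299  0.055 ]
 [0.4966 0.3081 0.055 ]
 [0.5603 0.3089 0.055 ]
 [0.5583 0.3203 0.055 ]]
1227 [0.47865998 0.00782242 0.0970165 ] [0.6131452  0.07134543 0.10687414]
```

move_arm(steps=[{"xyz": [0.001,0.0051,0.035],"roll": -0.007},{"xyz": [0,0,0.04],"roll": 0},{"xyz": [0,0,0.04],"roll": 0},{"xyz": [0,0,0.035],"roll": 0},{"xyz": [0,0,0.02],"roll": 0}])

```text
t: 10.1
ee_pos: [0.5293, 0.3081, 0.0333]
orientation: [-2.007, -2.413, 0.008]
contact_force: [0.1, 0.3, 0.0]
width: 0.0439
```

```bash
python3 st.py
```

```text
t 10.1 p [529.3 308.1  33.3] yaw_y 10.49 w 43.9 F [0.1 0.3 0. ] Ftool [ 0.3  0.2 -0. ] M [-0.045  0.04   0.036] M.a 0.003 j6 -1.42
T {0: np.float64(0.003), 0.08: np.float64(-0.005), 0.13: np.float64(-0.009), 0.18: np.float64(-0.014)}
theta 2.7 turned rad 0.494
```

move_arm(steps=[{"xyz": [0,0.0015,0.011],"roll": 0},{"xyz": [0,0,0],"roll": 0},{"xyz": [0,0,0],"roll": 0}], claw=-0.4, squeeze=25)

```text
t: 10.35
ee_pos: [0.5339, 0.3094, 0.0273]
orientation: [2.007, 2.417, 0.001]
contact_force: [0.4, -0.6, 0.4]
width: 0.0274
```

move_arm(steps=[{"xyz": [0,0,0],"roll": 0},{"xyz": [0,0,0],"roll": 0},{"xyz": [0,0,0],"roll": 0},{"xyz": [0,0,0],"roll": 0},{"xyz": [0,0,0],"roll": 0}], claw=-1)

```text
t: 10.77
ee_pos: [0.5349, 0.3098, 0.0289]
orientation: [2.004, 2.417, 0.005]
contact_force: [-1.0, 0.1, 7.6]
width: 0.0118
```

```bash
python3 st.py
```

```text
t 10.77 p [534.9 309.8  28.9] yaw_y 10.67 w 11.8 F [-1.   0.1  7.6] Ftool [ 0.3 -0.9 -7.6] M [0.104 0.132 0.043] M.a -0.031 j6 -1.42
T {0: np.float64(-0.031), 0.08: np.float64(0.012), 0.13: np.float64(0.038), 0.18: np.float64(0.065)}
theta 2.9 turned rad 0.491
```

move_arm(steps=[{"xyz": [0,0,-0.005],"roll": 0},{"xyz": [0,0,-0.01],"roll": 0},{"xyz": [0,0,-0.015],"roll": 0},{"xyz": [0,0,-0.02],"roll": 0},{"xyz": [0,0,0],"roll": 0}], squeeze=40)

```text
t: 11.18
ee_pos: [0.5358, 0.3102, 0.0811]
orientation: [2.003, 2.416, 0.009]
contact_force: [1.3, 0.3, -1.7]
width: 0.0118
```

```bash
python3 st.py
```

```text
t 11.18 p [535.8 310.2  81.1] yaw_y 10.67 w 11.8 F [ 1.3  0.3 -1.7] Ftool [0.1 1.3 1.7] M [ 0.077 -0.097 -0.038] M.a 0.031 j6 -1.42
T {0: np.float64(0.031), 0.08: np.float64(-0.03), 0.13: np.float64(-0.068), 0.18: np.float64(-0.107)}
theta 2.9 turned rad 0.491
```

Run:
```python
from h import *
for n in("w1","lid"):
    c=dict(np.load(f"pics/{n}.npz"));d=c["d"];W=wcloud(d,c);ok=d>0
    L=(W-[.581,-.0093,0]);yb=np.cross([0,0,1],xb);x=L@xb;y=L@yb;z=W[...,2]
    m=ok&(z>.09)&(z<.115)&(abs(x)<.09)&(abs(y)<.11)
    print(n,m.sum(),x[m].min(),x[m].max(),y[m].min(),y[m].max(),np.median(z[m]))
    for nm,q,o,lim in(("x",x,y,.065),("y",y,x,.05)):
        for sg in(-1,1):
            k=m&(q*sg>lim+.002)&(abs(o)<(.085 if nm=="x" else .065))&(abs(z-.105)<.004)
            if k.sum()>30:
                print(nm,sg,k.sum(),"med",np.percentile(q[k],[2,50,98]).round(4),"slope",np.polyfit(o[k],q[k],1)[0].round(4),"span",o[k].min().round(3),o[k].max().round(3))
```

```text
w1 3165 -0.07784266205498178 0.07483526383437815 -0.09744497366999687 0.0932517710447653 0.1034723844904219
x -1 817 med [-0.0758 -0.0738 -0.0701] slope 0.0049 span -0.085 0.085
y -1 164 med [-0.097  -0.0929 -0.0913] slope 0.0496 span -0.065 -0.031
y 1 639 med [0.0875 0.0899 0.0927] slope -0.0038 span -0.065 0.065
lid 1872 0.019448693345448475 0.0771832583748937 -0.09325460106649289 0.09299434632769998 0.10058870205538045
x 1 723 med [0.0696 0.0739 0.0761] slope 0.0044 span -0.042 0.085
y 1 107 med [0.0879 0.0903 0.0928] slope -0.0056 span 0.031 0.064
```

move_arm(steps=[{"xyz": [0,0,-0.02],"roll": 0},{"xyz": [0,0,-0.03],"roll": 0},{"xyz": [0,0,-0.03],"roll": 0},{"xyz": [0,0,-0.02],"roll": 0},{"xyz": [-0.0107,-0.0008,0],"roll": 0}])

```text
t: 11.6
ee_pos: [0.537, 0.3006, 0.1818]
orientation: [2.001, 2.417, 0.013]
contact_force: [1.8, -0.1, -1.7]
width: 0.0113
```

move_arm(steps=[{"xyz": [-0.03,-0.0012,0],"roll": 0},{"xyz": [-0.03,-0.0012,0],"roll": 0},{"xyz": [-0.03,-0.0012,0],"roll": 0},{"xyz": [-0.03,-0.0012,0],"roll": 0},{"xyz": [-0.03,-0.0012,0],"roll": 0}])

```text
t: 12.02
ee_pos: [0.5552, 0.1479, 0.1744]
orientation: [-2.004, -2.417, 0.003]
contact_force: [0.5, -0.1, -2.4]
width: 0.0115
```

move_arm(steps=[{"xyz": [-0.03,-0.0012,0],"roll": 0},{"xyz": [-0.03,-0.0012,0],"roll": 0},{"xyz": [-0.03,-0.0012,0],"roll": 0},{"xyz": [-0.03,-0.0012,0],"roll": 0},{"xyz": [-0.03,-0.0012,0],"roll": 0}])

```text
t: 12.43
ee_pos: [0.577, -0.0005, 0.1745]
orientation: [-2.004, -2.416, 0.002]
contact_force: [-0.2, -0.5, -1.3]
width: 0.0115
```

move_arm(steps=[{"xyz": [-0.016,0,0],"roll": 0.1},{"xyz": [0,0,0],"roll": 0.11},{"xyz": [0,0,0],"roll": 0.11},{"xyz": [0,0,0],"roll": 0.11},{"xyz": [0,0,0],"roll": 0.11}])

```text
t: 12.85
ee_pos: [0.5798, -0.015, 0.1742]
orientation: [-2.582, -1.786, 0.004]
contact_force: [-0.5, 0.3, -2.5]
width: 0.012
```

move_arm(steps=[{"xyz": [0,0,0],"roll": 0.11},{"xyz": [0,0,0],"roll": 0.11},{"xyz": [0,0,0],"roll": 0.11},{"xyz": [0,0,0],"roll": 0.11},{"xyz": [0,0,0],"roll": 0.11}])

```text
t: 13.27
ee_pos: [0.5798, -0.0147, 0.1743]
orientation: [-2.97, -1.019, 0.004]
contact_force: [0.8, 0.1, -1.2]
width: 0.0116
```

move_arm(steps=[{"xyz": [0,0,0],"roll": 0.11},{"xyz": [0,0,0],"roll": 0.11},{"xyz": [0,0,0],"roll": 0.11},{"xyz": [0,0,0],"roll": 0.11},{"xyz": [0,0,0],"roll": 0.083}])

```text
t: 13.68
ee_pos: [0.5798, -0.0147, 0.1743]
orientation: [-3.133, -0.217, 0.005]
contact_force: [-1.1, 0.3, -1.8]
width: 0.0119
```

move_arm(steps=[{"xyz": [0,0,0],"roll": 0},{"xyz": [0,0,0],"roll": 0},{"xyz": [0,0,0],"roll": 0}])

```text
t: 13.93
ee_pos: [0.5806, -0.0144, 0.1755]
orientation: [-3.133, -0.23, 0.003]
contact_force: [0.1, -0.3, -1.3]
width: 0.0115
```

```bash
python3 st.py
python3 - <<'E'
from h import *
c=optics.get_calibration("wrist");im,d=optics.grab_frame("wrist");np.savez("pics/carry.npz",im=im,d=d,**c);cv2.imwrite("pics/carry.png",im)
W=wcloud(d,c);z=W[...,2];ok=d>0
for lo,hi in((.095,.112),(.135,.175)):
    m=ok&(z>lo)&(z<hi)&(abs(W[...,0]-.583)<.14)&(abs(W[...,1]+.01)<.14);Q=W[m];print(m.sum(),rect(Q),np.median(Q[:,2]))
E
```

```text
t 13.93 p [580.6 -14.4 175.5] yaw_y -81.62 w 11.5 F [ 0.1 -0.3 -1.3] Ftool [0.  0.3 1.3] M [-0.099  0.071  0.047] M.a -0.01 j6 -0.38
T {0: np.float64(-0.01), 0.08: np.float64(-0.011), 0.13: np.float64(-0.011), 0.18: np.float64(-0.012)}
theta -89.9 turned rad 2.111
0 ((0.0, 0.0), (0.0, 0.0), 0.0) nan
57252 ((580.9701538085938, -9.23724365234375), (199.31068420410156, 158.06179809570312), 8.429939270019531) 0.15959777295935018
  return _methods._mean(a, axis=axis, dtype=dtype,
  ret = ret.dtype.type(ret / rcount)
```

View pics/carry.png

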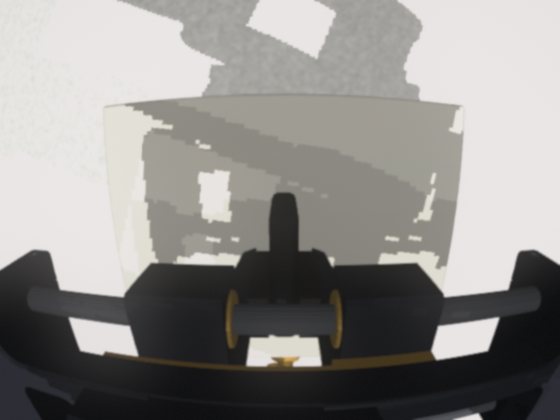

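The lid, seen whole in the wrist view, is centred at (0.581, -0.009), turned 8.4°. I'll compare it with the bath using the fixed cameras, since each camera's own bias cancels in the difference.

Run:
```python
from h import *
c=dict(np.load("pics/carry.npz"));W=wcloud(c["d"],c);Q=W[(c["d"]>0)&(abs(W[...,2]-.16)<.006)&(abs(W[...,0]-.581)<.09)&(abs(W[...,1]+.01)<.07)]
print("plane",np.linalg.lstsq(np.c_[Q[:,:2]-Q[:,:2].mean(0),np.ones(len(Q))],Q[:,2],rcond=None)[0].round(4))
for n in("top","side"):
    c=optics.get_calibration(n);p,d=optics.grab_frame(n);W=cloud(d,c);W0=cloud(np.load(f"pics/{n}0.npy"),c)
    for nm,X,lo,hi in(("lid",W,.15,.17),("rim",W0,.098,.11)):
        m=(X[...,2]>lo)&(X[...,2]<hi)&(abs(X[...,0]-.581)<.13)&(abs(X[...,1]+.01)<.11);Q=X[m];print(n,nm,m.sum(),rect(Q),np.median(Q[:,2]))
```

```text
plane [-0.0026  0.0032  0.1596]
top lid 1247 ((578.2059936523438, -8.886283874511719), (198.09014892578125, 158.38821411132812), 8.518548965454102) 0.16089885615378555
top rim 384 ((580.2791137695312, -9.0625), (190.4555206298828, 150.52676391601562), 8.322476387023926) 0.10503005993134684
side lid 1778 ((580.5247802734375, -12.766189575195312), (201.0399932861328, 164.42225646972656), 7.301268100738525) 0.16109734248753255
side rim 444 ((581.6422119140625, -9.767929077148438), (191.46722412109375, 157.5592041015625), 8.157301902770996) 0.10408031347798455
```

move_arm(steps=[{"xyz": [0.0018,0.0003,0.01],"roll": 0.004},{"xyz": [0,0,0.01],"roll": 0},{"xyz": [0,0,0.01],"roll": 0},{"xyz": [0,0,0.006],"roll": 0},{"xyz": [0,0,0],"roll": 0}])

```text
t: 14.5
ee_pos: [0.5815, -0.0138, 0.138]
orientation: [-3.133, -0.22, 0.007]
contact_force: [0.7, 0.5, -1.8]
width: 0.0115
```

```bash
python3 st.py|head -1
```

```text
t 14.5 p [581.5 -13.8 138. ] yaw_y -81.97 w 11.5 F [ 0.7  0.5 -1.8] Ftool [ 0.8 -0.4  1.8] M [-0.089  0.066 -0.006] M.a -0.05 j6 -0.37
```

move_arm(steps=[{"xyz": [0,0,0.003],"roll": 0},{"xyz": [0,0,0.003],"roll": 0},{"xyz": [0,0,0.002],"roll": 0},{"xyz": [0,0,0],"roll": 0}])

```text
t: 14.83
ee_pos: [0.583, -0.0142, 0.1325]
orientation: [-3.134, -0.22, 0.0]
contact_force: [-0.4, -0.0, -2.1]
width: 0.0118
```

```bash
python3 st.py|head -1
```

```text
t 14.83 p [583.  -14.2 132.5] yaw_y -81.98 w 11.8 F [-0.4 -0.  -2.1] Ftool [-0.4 -0.   2.1] M [-0.086 -0.01  -0.018] M.a -0.016 j6 -0.37
```

move_arm(steps=[{"xyz": [0,0,0.002],"roll": 0},{"xyz": [0,0,0.002],"roll": 0},{"xyz": [0,0,0.001],"roll": 0},{"xyz": [0,0,0],"roll": 0},{"xyz": [0,0,0],"roll": 0}])

```text
t: 15.25
ee_pos: [0.5831, -0.0142, 0.1277]
orientation: [-3.134, -0.22, 0.0]
contact_force: [0.0, -1.4, -1.7]
width: 0.0114
```

```bash
python3 st.py|head -1
```

```text
t 15.25 p [583.1 -14.2 127.7] yaw_y -81.98 w 11.4 F [ 0.  -1.4 -1.7] Ftool [-0.2  1.3  1.7] M [-0.065  0.05  -0.024] M.a -0.054 j6 -0.37
```

move_arm(steps=[{"xyz": [0,0,0.001],"roll": 0},{"xyz": [0,0,0.001],"roll": 0},{"xyz": [0,0,0],"roll": 0}])

```text
t: 15.5
ee_pos: [0.5833, -0.0142, 0.126]
orientation: [3.134, 0.22, 0.001]
contact_force: [-0.5, -0.0, -0.5]
width: 0.0116
```

```bash
python3 st.py|head -1
```

```text
t 15.5 p [583.3 -14.2 126. ] yaw_y -81.97 w 11.6 F [-0.5 -0.  -0.5] Ftool [-0.5 -0.1  0.5] M [-0.09   0.034  0.044] M.a 0.009 j6 -0.37
```

move_arm(steps=[{"xyz": [0,0,0.001],"roll": 0},{"xyz": [0,0,0],"roll": 0},{"xyz": [0,0,0],"roll": 0}])

```text
t: 15.75
ee_pos: [0.5833, -0.0143, 0.1259]
orientation: [3.134, 0.22, 0.001]
contact_force: [-4.1, 1.0, 7.1]
width: 0.0116
```

```bash
python3 st.py|head -1
```

```text
t 15.75 p [583.3 -14.3 125.9] yaw_y -81.97 w 11.6 F [-4.1  1.   7.1] Ftool [-3.9 -1.6 -7.1] M [-0.017  0.629 -0.028] M.a -0.382 j6 -0.37
```

The lid is seated: the bath pushes back with 7 N at TCP height 0.126 m. Now I release it and rise.

move_arm(steps=[{"xyz": [0,0,0],"roll": 0},{"xyz": [0,0,0],"roll": 0},{"xyz": [0,0,0],"roll": 0},{"xyz": [0,0,0],"roll": 0},{"xyz": [0,0,0],"roll": 0}], claw=0)

```text
t: 16.17
ee_pos: [0.5831, -0.0142, 0.1246]
orientation: [-3.134, -0.22, 0.0]
contact_force: [-0.6, -0.6, 0.5]
width: 0.0424
```

move_arm(steps=[{"xyz": [0,0,-0.02],"roll": 0},{"xyz": [0,0,-0.03],"roll": 0},{"xyz": [0,0,-0.035],"roll": 0},{"xyz": [0,0,-0.035],"roll": 0},{"xyz": [0,0,0],"roll": 0}])

```text
t: 16.58
ee_pos: [0.5869, -0.0149, 0.2529]
orientation: [3.13, 0.22, 0.019]
contact_force: [1.0, 0.2, 0.6]
width: 0.0441
```

```bash
python3 st.py|head -1
python3 - <<'E'
from h import *
c=optics.get_calibration("wrist");im,d=optics.grab_frame("wrist");cv2.imwrite("pics/end.png",im)
W=wcloud(d,c);m=(d>0)&(abs(W[...,2]-.11)<.008)&(abs(W[...,0]-.583)<.14)&(abs(W[...,1]+.01)<.12);Q=W[m];print("wrist",m.sum(),rect(Q),np.median(Q[:,2]))
Q=Q[(abs(Q[:,0]-.581)<.09)&(abs(Q[:,1]+.01)<.07)];print("plane",np.linalg.lstsq(np.c_[Q[:,:2]-Q[:,:2].mean(0),np.ones(len(Q))],Q[:,2],rcond=None)[0].round(4))
c=optics.get_calibration("top");p,d=optics.grab_frame("top");W=cloud(d,c);m=(abs(W[...,2]-.111)<.006)&(abs(W[...,0]-.581)<.13)&(abs(W[...,1]+.01)<.11);Q=W[m];print("top",m.sum(),rect(Q),np.median(Q[:,2]))
E
python3 nib.py end6
```

```text
t 16.58 p [586.9 -14.9 252.9] yaw_y -81.97 w 44.1 F [1.  0.2 0.6] Ftool [ 1.  -0.1 -0.6] M [-0.056 -0.027 -0.024] M.a -0.009 j6 -0.37
wrist 31561 ((583.7211303710938, -9.044036865234375), (198.48916625976562, 157.99623107910156), 7.9588727951049805) 0.10981442937851937
plane [ 0.0002 -0.0004  0.1098]
top 1095 ((547.2175903320312, -13.872138977050781), (130.14346313476562, 157.92259216308594), 7.9962944984436035) 0.11078420594155826
NIB -55.01 dark -108.0 -2.0
```

View pics/end.png

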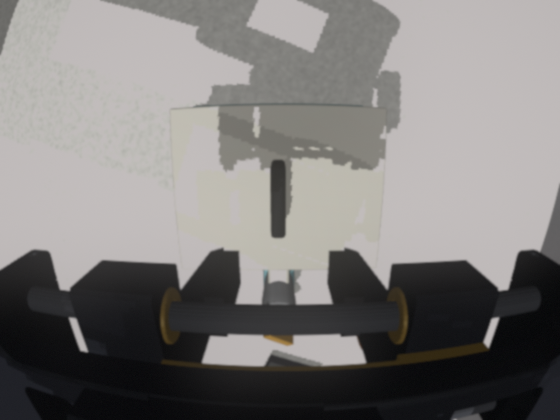

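The lid lies flat on the bath, with its top at 0.1098 m (0.110 expected) and no tilt, and the fin is clear of the fingers. The last nib reading is invalid because the fingers hid the nib.

```bash
python3 -c "
from plant import workorder;print(workorder.close_job())"
```

```text
the job is handed in; nothing more can be done
None
```

The drain plug is tightened and let go, the lid is seated on the bath, and the job is handed in at about 17 s of the 72 s. No verdict was given.

- **Plug:** I turned it clockwise with the tool vertical, gripping the bar, because the moves could not tilt the tool to match the leaning boss. The ring's nib was my measure of the bite. It held at -30.5° until the taper bit and read -52.5° after release, about 22° (0.38 rad) past the bite.
- **Lid:** I lifted it by its fin, corrected its position by 2 mm against the wrist and top cameras, and lowered it until the bath took its weight. After release:

| Check | Measured | Expected |
|---|---|---|
| Centre (x, y) | (0.5837, -0.0090) m | bath about (0.583, -0.009) m |
| Plate top height | 0.1098 m | 0.110 m |
| Tilt | under 0.001 rad | under 0.05 rad |
| Turn from the bath | about 0.3° or less | under about 7° |

- **Checks that failed or disagreed:**
  - The torque readings were too mixed with side forces to show the bite clearly, so I relied on the nib.
  - The final nib reading was invalid because the fingers hid it; the last good one is from just after I let go of the plug.
  - The arm blocked part of the last top-camera view, so its lid centre is not usable; its height and turn agreed with the wrist camera.
- **Slide box, bottle and book:** I kept the arm clear of them, but did not measure their positions again at the end.

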